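Sweep the cedar discs into the valet bay

TASK

Sweep all three round cedar discs across the dresser top into the three-sided wooden valet bay, through its open side, until each lies flat and wholly inside. Just push them along the top with the fingertips; do not pick up, lift or tip any of them. Leave the square cedar block, the polish tin and the shoe brush where they are.

Things in the scene. Friction and masses are not known exactly. Their poses are not given: they have to be found in the camera images.
- bay: a three-sided frame of brown wooden walls fixed to the dresser top, no floor of its own, no lip at the open side; walls 35 mm high, 8 mm thick. Inside 120 mm deep (own x) by 200 mm wide (own y). Origin: middle of the inner area, at z = 0. Own +x points from the open side (at x = -60 mm) to the back wall (inner face at x = +60 mm); side walls' inner faces at y = -100 and +100 mm
- disc1: a flat round cedar-wood disc, 44 mm in diameter and 16 mm thick, about 18 g, loose, lying flat; origin: the centre of its underside, z up. It slides on the top and stops where the push ends
- disc2: a flat round cedar-wood disc, 44 mm in diameter and 16 mm thick, about 18 g, loose, lying flat; origin: the centre of its underside, z up. It slides on the top and stops where the push ends
- disc3: a flat round cedar-wood disc, 44 mm in diameter and 16 mm thick, about 18 g, loose, lying flat; origin: the centre of its underside, z up. It slides on the top and stops where the push ends
- block: bystander: a square block of the same cedar, 44 x 44 x 16 mm, loose; origin: the centre of its underside. To be left alone
- tin: bystander: a round steel polish tin with a dark lid, 66 mm in diameter and 26 mm tall, loose, with a small catch reaching 41 mm from its axis on one side; origin: the centre of its underside. To be left alone
- brush: bystander: a shoe brush with dark wooden back, 150 x 46 mm and 42 mm tall, bristles down, loose, its length along its own x; origin: the centre of its underside. To be left alone

How it is judged:
At the end, for the whole second after the job is handed in: All three discs lie flat and at rest on the dresser top inside the bay, each wholly past its open side (none sticks out by more than 6 mm), and the block, tin and brush are within 20 mm of where they stood (x of disc1 in the frame of bay between -0.044 and 0.06 m and y of disc1 in the frame of bay between -0.1 and 0.1 m and height (world z) of each of disc1, disc2, disc3 below 0.005 m and angle between each of disc1, disc2, disc3's own z axis and vertical below 0.15 rad and linear speed of each of disc1, disc2, disc3 below 0.02 m/s and x of disc2 in the frame of bay between -0.044 and 0.06 m and y of disc2 in the frame of bay between -0.1 and 0.1 m and x of disc3 in the frame of bay between -0.044 and 0.06 m and y of disc3 in the frame of bay between -0.1 and 0.1 m and distance of each of block, tin, brush from where it was at the start of the episode below 0.02 m); the robot touches nothing.
It fails at once if a disc was lifted or tipped (its underside's centre more than 10 mm above the top, or tilted more than 30 degrees) (height (world z) of any of disc1, disc2, disc3 above 0.01 m or angle between any of disc1, disc2, disc3's own z axis and vertical above 0.52 rad).
It fails at once if the block, the tin or the brush was displaced by more than 20 mm (distance of any of block, tin, brush from where it was at the start of the episode above 0.02 m).
It also fails if it takes over 72 s, if anything falls off the work surface, if the arm or the gripper's body presses on something with over 40 N, if the wrist force passes 120 N, or if a joint passes its speed limit or range.

ROBOT

A 7-joint arm with a two-finger parallel gripper is mounted at the origin on the work surface. World frame = base frame: x ahead of the robot, y to its left, z up, the work surface at z = 0. Lengths are in m, angles in rad, forces in N, time in s.
With the tool pointing down it reaches from about 0.4 to 0.875 m from the base axis. Payload 4.4 kg.
Tool frame: the origin (TCP) lies midway between the tips of the shut fingers; the grasp point (between the pads) lies r.grasp_offset behind it (r.grasp_offset is the distance from the TCP to the grasp point, in m); z points along the fingers, y is the line along which they close (so a half turn about z gives the same grasp; the last joint's range is limited). The gripper opens to 85 mm and grips with 20 to 120 N. Pads are 22 mm wide; open, the fingers measure 114 mm over their backs; the gripper's body (76 mm by 85 mm) begins 54 mm behind the grasp point. The pads swing forward as they close: fully open they stand 13 mm farther back than shut.
Start: joints at [1.078, 0.628, 0.038, 1.517, -0.027, 0.996, -0.02], TCP at [0.269, -0.592, 0.231] pointing down, gripper open.
Joint ranges: [-3.06, 3.06], [-0.37, 2.12], [-1.25, 1.32], [0.18, 2.47], [-1.1, 4.24], [0.23, 1.98], [-2.94, 2.94]. Speed limits (rad/s): [2.57, 2.57, 3.14, 3.14, 3.14, 3.14, 3.14].

INTERFACE

Orientations are given as a unit quaternion [x, y, z, w].
In Python, from bench import r, imaging, order, nets gives the robot as it stands.
- The arm moves only by the tool servo_tool, never from a script. Its argument "commands" is a list of rows, each a list of 7 numbers: the closure, from 0 (fully open) to 1 (shut), then the shift along the tool's x, y, z in m, then the turn, a rotation vector about the tool's x, y, z in degrees. In form: [[hand, x, y, z, rx, ry, rz], ...]. A call has 1 to 5 rows; each row shifts and turns the commanded pose from where the row before left it, along the tool's axes as they then stand; what a row does not reach is not made up. A row lasts 1/12 s, in which the tool goes at most 41.7 mm and 7.16 degrees, less where a joint would pass 70% of its speed; a pose out of reach is approached as far as the arm can. A call is refused whole if a number of a shift passes 0.0417 or a number of a turn 7.16, either way. A call with a gripper value outside its range is refused whole. The fingers move at their own pace and stop on an object; "newtons" is the grip in N (left out, the last holds). Time passes only in rows, so rows that do not move let the fingers close. It gives the time, the measured TCP pose, the force, the opening and the grip force at its end, in the units of the state.
- r.read_state(): the state, without advancing time (a new reading comes with each control period).
- imaging.grab_frame(name): name is "side" or "top"; returns a dict with "pixels" (384x512x3 uint8, red, green, blue), "z_map" (384x512 float32, m along the optical axis (not along the pixel's ray), 0 where there is no reading), "fx", "fy", "cx", "cy" (pixels), "rvec" (rotation vector, rad) and "tvec" (3), from world to camera coordinates, as OpenCV has them. Camera axes: x right, y down, z forward; pixel columns grow to the right and rows downward; lengths in m; the calibration is good to about 2 mm. A picture is of the moment at which its call begins.
- order.job_done(): hands the job in; it is judged then, once.
Trained networks look in the newest picture that a camera, given by its name, has taken for a name from the list of things; names that differ only in an ending like _2 or _b are one class to them, and where a whole thing is asked for, a point or a joint stands for the part that bears it (a point fixed in the world has none). Each returns a list of dicts, best first, with "conf" (0 to 1); they miss things now and then, are a little off and sometimes report something else, mostly with a low value. They report only what shows in the picture. A call takes as long as a camera call.
- nets.find_in(camera, name): "rect" ([left, top, right, bottom] in pixels, round what is visible of it).
- nets.silhouettes(camera, name): "mask" (384x512 bool, what is visible of it) and "rect" ([left, top, right, bottom] in pixels, round what is visible of it).
- nets.spot_point(camera, name): "point" ([row, column] in pixels: a listed point, or the origin of a listed thing).
The state is a dict: "t": time; "joints": joint angles; "dq": joint speeds; "effort": joint torques, N m; "tcp_pos": TCP position; "tool_rot": TCP orientation; "ft_force": force on the tool from outside, world axes, zero at the start; "wrist_torque": the same for the moment, N m; "grip_width": finger opening in m; "gripper_force": force on a finger pad.
Only numpy, scipy, OpenCV 4.12 (cv2) and the standard library are available. Lean on these libraries where they do the work, as an engineer would, in place of code of your own. Each camera call takes 0.05 s, during which the arm holds its last target. There are 200 camera calls.

## Working session

There is one attempt and no reset: what is moved stays moved. The work goes in short steps, Python scripts to look and compute and a tool call to move; the robot and the scene stay as the last step left them, time stands still between calls to the robot, and variables do not carry over. Pictures are saved under pics/ and viewed, at most 10 in all, crops included, and the job is handed in when it is done.

Besides the shell and the picture viewer there is one more tool, called as name(argument=value, ...) on one line, values as JSON. servo_tool: Moves the arm, as the interface text tells. Its arguments: {"type":"object","properties":{"commands":{"type":"array","items":{"type":"array","items":{"type":"number"}}},"newtons":{"type":"number"}},"required":["commands"]}

```bash
mkdir -p pics
cat > h.py <<'E'
import numpy as np, cv2
from bench import r, imaging, order, nets
def pts(f,rc):
    rc=np.atleast_2d(rc).astype(int); z=f["z_map"][rc[:,0],rc[:,1]]
    c=np.c_[(rc[:,1]-f["cx"])/f["fx"]*z,(rc[:,0]-f["cy"])/f["fy"]*z,z]
    R=cv2.Rodrigues(np.array(f["rvec"],float))[0]
    return (c-np.array(f["tvec"]))@R
E
python3 - <<'E'
from h import *
for c in ("top","side"):
    f=imaging.grab_frame(c); cv2.imwrite(f"pics/{c}0.png",f["pixels"][...,::-1])
    for n in ("bay","disc1","block","tin","brush"):
        for d in nets.silhouettes(c,n):
            p=pts(f,np.argwhere(d["mask"]&(f["z_map"]>0)))
            if len(p)==0: continue
            zt=np.percentile(p[:,2],90); q=p[p[:,2]>zt-.006]
            rr=cv2.minAreaRect((q[:,:2]*1000).astype(np.float32))
            print(c,n,round(d["conf"],2),np.round(d["rect"]),len(p),"zt",round(zt,3),"rect mm",np.round(rr[0]),np.round(rr[1]),round(rr[2]))
s=r.read_state();print(s)
E
```

```text
top bay 0.83 [ 97. 159. 167. 256.] 1174 zt 0.037 rect mm [587. 193.] [216. 128.] 10
top disc1 0.82 [259. 172. 279. 188.] 279 zt 0.019 rect mm [ 632. -130.] [41. 42.] 86
top disc1 0.53 [211. 185. 229. 206.] 269 zt 0.019 rect mm [595.  -9.] [42. 40.] 30
top disc1 0.5 [321. 199. 340. 215.] 252 zt 0.019 rect mm [ 554. -271.] [38. 43.] 41
top block 0.54 [255. 252. 278. 272.] 349 zt 0.019 rect mm [ 433. -106.] [42. 44.] 33
top tin 0.91 [236. 125. 263. 156.] 652 zt 0.029 rect mm [723. -84.] [64. 65.] 74
top brush 0.64 [375. 168. 412. 237.] 1328 zt 0.045 rect mm [ 552. -410.] [148.  46.] 9
side bay 0.68 [185.  94. 281. 153.] 1443 zt 0.036 rect mm [583. 191.] [218. 130.] 11
side disc1 0.83 [263. 257. 288. 278.] 432 zt 0.018 rect mm [ 550. -273.] [41. 42.] 89
side disc1 0.74 [277. 200. 295. 219.] 301 zt 0.018 rect mm [ 627. -133.] [41. 41.] 15
side disc1 0.62 [248. 166. 264. 179.] 228 zt 0.018 rect mm [590. -11.] [44. 37.] 73
side block 0.55 [181. 207. 211. 232.] 471 zt 0.018 rect mm [ 428. -108.] [45. 46.] 35
side tin 0.63 [307. 170. 336. 200.] 733 zt 0.028 rect mm [718. -86.] [65. 64.] 33
side brush 0.6 [252. 304. 349. 369.] 3097 zt 0.044 rect mm [ 549. -414.] [148.  45.] 7
{'t': 0.6, 'joints': array([ 1.07822497,  0.62835908,  0.03849594,  1.51743005, -0.02700324,
        0.99626589, -0.0199866 ]), 'dq': array([-0.00140273, -0.00044795,  0.00167649, -0.00140437, -0.00148776,
       -0.00022962,  0.0008882 ]), 'effort': array([-2.56870981e-04, -5.62974751e+01,  1.22535579e+00, -1.93695045e+01,
        1.10031801e-02,  1.84553595e-03, -1.27472629e-05]), 'tcp_pos': array([ 0.26908994, -0.59169892,  0.23133025]), 'tool_rot': array([9.77320671e-01, 2.11764740e-01, 2.72969433e-05, 2.21702017e-05]), 'ft_force': array([-0.25647401,  0.44214438, -0.45529684]), 'wrist_torque': array([0.03090953, 0.01980323, 0.02262445]), 'gripper_force': 0.0, 'grip_width': 0.08582833350266483}
```

View pics/top0.png

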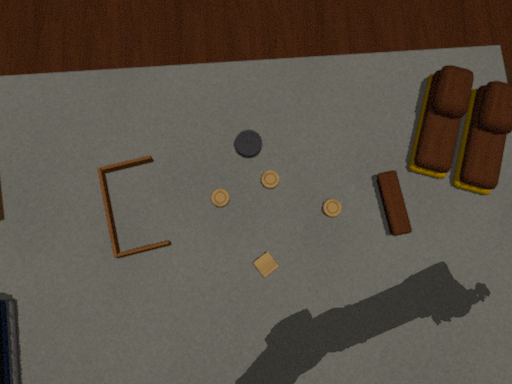

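View pics/side0.png

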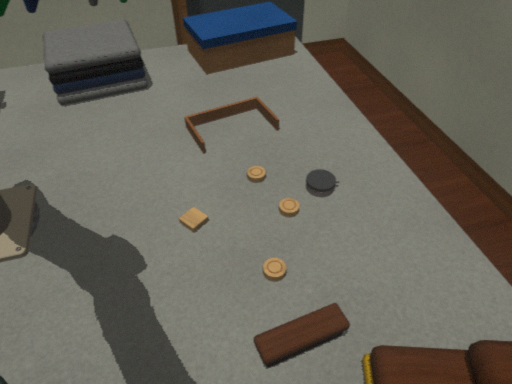

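The top view shows the bay at cols 97–167, open to the right (−y). The discs are near (220,197), (270,180) and (331,207), the tin is at (248,143), the block at (266,264) and the brush at (393,203). The side view agrees with this to within 5 mm. The heights read about 2 mm high, but the sizes match.

I'll turn the tool so its x points along world +y, half close the fingers, and push each disc nested between the two tips.

servo_tool(commands=[[0.72,0,0,0,0,0,-6.55],[0.72,0,0,0,0,0,-6.55],[0.72,0,0,0,0,0,-6.55],[0.72,0,0,0,0,0,-6.55],[0.72,0,0,0,0,0,-6.55]], newtons=30)

```text
t: 1.02
tcp_pos: [0.2691, -0.5917, 0.2314]
tool_rot: [0.877, 0.481, -0.0, 0.0]
ft_force: [-0.4, -0.9, -1.0]
grip_width: 0.0259
gripper_force: 0.0
```

servo_tool(commands=[[0.72,0,0,0,0,0,-6.55],[0.72,0,0,0,0,0,-6.55],[0.72,0,0,0,0,0,-6.55],[0.72,0,0,0,0,0,-6.55],[0.72,0,0,0,0,0,-6.55]])

```text
t: 1.43
tcp_pos: [0.269, -0.5918, 0.2314]
tool_rot: [0.705, 0.709, -0.0, 0.0]
ft_force: [0.7, 0.4, 0.9]
grip_width: 0.0239
gripper_force: 0.0
```

servo_tool(commands=[[0.72,0.027,0.028,0,0,0,0],[0.72,0.027,0.028,0,0,0,0],[0.72,0.027,0.028,0,0,0,0],[0.72,0.027,0.028,0,0,0,0],[0.72,0.027,0.028,0,0,0,0]])

```text
t: 1.85
tcp_pos: [0.4102, -0.4556, 0.2315]
tool_rot: [0.708, 0.707, -0.0, 0.0]
ft_force: [0.3, -0.1, -0.3]
grip_width: 0.024
gripper_force: 0.0
```

servo_tool(commands=[[0.72,0.027,0.028,0.02,0,0,0],[0.72,0.027,0.028,0.02,0,0,0],[0.72,0.027,0.028,0.02,0,0,0],[0.72,0.027,0.028,0.02,0,0,0],[0.72,0.027,0.028,0.02,0,0,0]])

```text
t: 2.27
tcp_pos: [0.5438, -0.3272, 0.1354]
tool_rot: [0.708, 0.707, -0.0, 0.0]
ft_force: [0.6, -0.0, 0.1]
grip_width: 0.0238
gripper_force: 0.0
```

Run:
```python
from h import *
s=r.read_state();print({k:np.round(s[k],3) for k in("t","joints","tcp_pos","tool_rot","grip_width","ft_force")})
```

```text
{'t': np.float64(2.267), 'joints': array([ 0.641,  0.724, -0.24 ,  1.647,  0.222,  0.796,  0.302]), 'tcp_pos': array([ 0.544, -0.327,  0.135]), 'tool_rot': array([ 0.708,  0.707, -0.   ,  0.   ]), 'grip_width': np.float64(0.024), 'ft_force': array([ 0.603, -0.006,  0.051])}
```

servo_tool(commands=[[0.72,0,0.003,0.035,0,0,0],[0.72,0,0,0.035,0,0,0],[0.72,0,0,0.03,0,0,0],[0.72,0,0,0.02,0,0,0],[0.72,0,0,0,0,0,0]])

```text
t: 2.68
tcp_pos: [0.5425, -0.3266, 0.0114]
tool_rot: [0.707, 0.707, -0.001, -0.004]
ft_force: [-1.2, 0.1, -0.8]
grip_width: 0.0235
gripper_force: 0.0
```

Run:
```python
from h import *
s=r.read_state();print({k:np.round(s[k],3) for k in("t","tcp_pos","ft_force")})
o=[]
for c in("side","top"):
    f=imaging.grab_frame(c); p=f["pixels"][...,::-1]
    w=p[220:320,215:345] if c=="side" else p[150:260,270:410]
    o.append(cv2.resize(w,(400,400)))
cv2.imwrite("pics/a1.png",np.hstack(o))
```

```text
{'t': np.float64(2.683), 'tcp_pos': array([ 0.543, -0.327,  0.011]), 'ft_force': array([-1.24 ,  0.075, -0.842])}
```

View pics/a1.png

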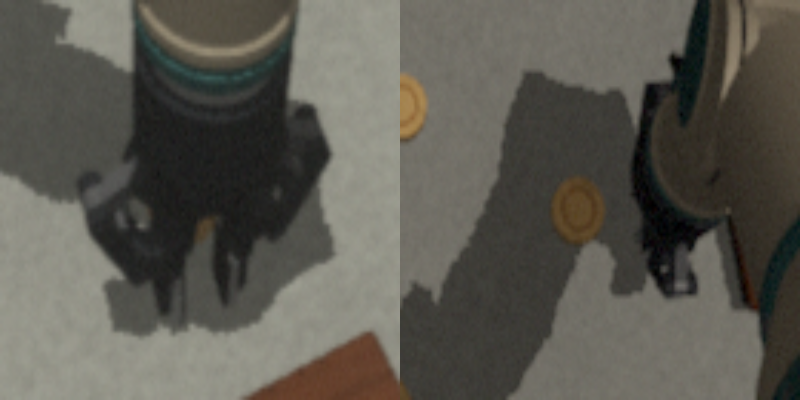

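The left crop (side camera) shows the two tips behind the disc, with the disc visible between them near (205,228). The right crop (top camera) shows the disc free at (578,210), ahead of the gripper. The tool is 9 mm low in x and needs to go 6 mm deeper.

servo_tool(commands=[[0.72,0,0.009,0.006,0,0,0],[0.72,0.01,0,0,0,0,0],[0.72,0.015,0,0,0,0,0],[0.72,0.015,0,0,0,0,0],[0.72,0.015,0,0,0,0,0]])

```text
t: 3.2
tcp_pos: [0.5551, -0.2707, 0.0109]
tool_rot: [0.707, 0.707, 0.001, 0.0]
ft_force: [0.6, 0.6, -0.4]
grip_width: 0.024
gripper_force: 0.1
```

servo_tool(commands=[[0.72,0.02,-0.001,0,0,0,0],[0.72,0.02,-0.001,0,0,0,0],[0.72,0.02,-0.001,0,0,0,0],[0.72,0.02,-0.001,0,0,0,0],[0.72,0.02,-0.001,0,0,0,0]])

```text
t: 3.62
tcp_pos: [0.5496, -0.1703, 0.0107]
tool_rot: [0.707, 0.707, 0.0, -0.0]
ft_force: [-1.8, -0.0, 0.1]
grip_width: 0.0243
gripper_force: 0.1
```

```bash
cat >> h.py <<'E'
def discs(c):
    f=imaging.grab_frame(c)
    for d in nets.silhouettes(c,"disc1"):
        p=pts(f,np.argwhere(d["mask"]&(f["z_map"]>0))); q=p[(p[:,2]>.012)&(p[:,2]<.024)]
        if len(q)<20: continue
        rr=cv2.minAreaRect((q[:,:2]*1000).astype(np.float32))
        print(c,round(d["conf"],2),len(q),np.round(rr[0]),np.round(rr[1]))
    return f
E
python3 - <<'E'
from h import *
s=r.read_state();print({k:np.round(s[k],3) for k in("t","tcp_pos","ft_force")})
discs("side");discs("top")
E
```

```text
{'t': np.float64(3.617), 'tcp_pos': array([ 0.55 , -0.17 ,  0.011]), 'ft_force': array([-1.755, -0.044,  0.14 ])}
side 0.74 196 [ 633. -136.] [43. 29.]
side 0.53 131 [ 555. -144.] [42. 18.]
top 0.58 259 [596. -10.] [40. 42.]
top 0.58 162 [ 632. -122.] [24. 42.]
top 0.54 184 [ 551. -123.] [38. 33.]
```

servo_tool(commands=[[0.72,0.005,0,0.002,0,0,0],[0.72,0.005,0,0.002,0,0,0],[0.72,0.015,-0.001,0.001,0,0,0],[0.72,0.02,-0.002,0,0,0,0],[0.72,0.02,-0.002,0,0,0,0]])

```text
t: 4.23
tcp_pos: [0.5446, -0.1086, 0.0047]
tool_rot: [0.708, 0.706, -0.0, 0.0]
ft_force: [-1.1, 1.2, -0.2]
grip_width: 0.0236
gripper_force: 0.0
```

servo_tool(commands=[[0.72,0.02,-0.002,0,0,0,0],[0.72,0.02,-0.002,0,0,0,0],[0.72,0.02,-0.002,0,0,0,0],[0.72,0.02,-0.002,0,0,0,0],[0.72,0.02,-0.001,0,0,0,0]])

```text
t: 4.65
tcp_pos: [0.5355, -0.0077, 0.0048]
tool_rot: [0.708, 0.706, -0.0, -0.0]
ft_force: [-0.4, 0.0, 0.7]
grip_width: 0.0241
gripper_force: 0.0
```

Run:
```python
from h import *
s=r.read_state();print({k:np.round(s[k],3) for k in("t","tcp_pos","ft_force")})
discs("side");discs("top")
```

```text
{'t': np.float64(4.65), 'tcp_pos': array([ 0.535, -0.008,  0.005]), 'ft_force': array([-0.354,  0.02 ,  0.67 ])}
side 0.71 259 [ 627. -133.] [41. 42.]
side 0.51 208 [591. -11.] [42. 42.]
top 0.76 219 [ 631. -131.] [40. 38.]
```

servo_tool(commands=[[0.72,0.02,-0.001,0,0,0,0],[0.72,0.02,-0.001,0,0,0,0],[0.72,0.02,-0.001,0,0,0,0],[0.72,0.02,0,0,0,0,0],[0.72,0.02,0,0,0,0,0]])

```text
t: 5.27
tcp_pos: [0.5334, 0.0903, 0.0049]
tool_rot: [0.709, 0.706, -0.0, 0.0]
ft_force: [0.6, 0.7, 0.1]
grip_width: 0.0238
gripper_force: 0.0
```

Run:
```python
from h import *
s=r.read_state();print({k:np.round(s[k],3) for k in("t","tcp_pos","ft_force")})
f=discs("side");g=discs("top")
cv2.imwrite("pics/a2.png",np.hstack([cv2.resize(f["pixels"][80:230,150:350,::-1],(400,300)),cv2.resize(g["pixels"][140:290,80:280,::-1],(400,300))]))
```

```text
{'t': np.float64(5.267), 'tcp_pos': array([0.533, 0.09 , 0.005]), 'ft_force': array([0.644, 0.722, 0.121])}
side 0.8 248 [ 628. -134.] [43. 40.]
side 0.74 203 [590. -11.] [44. 41.]
side 0.43 86 [536. 117.] [40. 20.]
top 0.8 246 [595.  -9.] [40. 40.]
top 0.77 248 [ 632. -130.] [41. 42.]
```

View pics/a2.png

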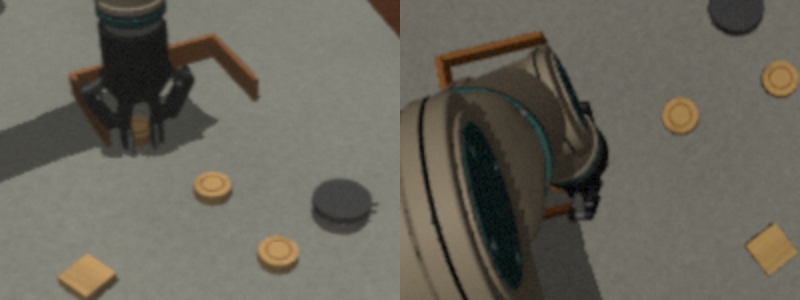

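Disc C is nested between the tips at side-crop (140,130), at the mouth of the bay; the other discs and the bystanders haven't moved. I'll finish this push, then back off, lift and go behind disc B.

servo_tool(commands=[[0.72,0.02,0,0,0,0,0],[0.72,0.02,0,0,0,0,0],[0.72,0.01,0,0,0,0,0],[0.72,0,0,0,0,0,0],[0.72,-0.02,0,0,0,0,0]])

```text
t: 5.88
tcp_pos: [0.5334, 0.1254, 0.0051]
tool_rot: [0.705, 0.709, 0.002, -0.001]
ft_force: [1.0, 0.0, -0.1]
grip_width: 0.0242
gripper_force: 0.0
```

servo_tool(commands=[[0.72,-0.01,0,-0.03,0,0,0],[0.72,0,0,-0.03,0,0,0],[0.72,-0.03,0.01,0,0,0,0],[0.72,-0.035,0.015,0,0,0,0],[0.72,-0.035,0.015,0,0,0,0]])

```text
t: 6.3
tcp_pos: [0.573, 0.0084, 0.0658]
tool_rot: [0.707, 0.707, -0.0, 0.001]
ft_force: [0.2, -0.0, -0.6]
grip_width: 0.0239
gripper_force: 0.0
```

servo_tool(commands=[[0.72,-0.035,0.015,0,0,0,0],[0.72,-0.035,0.004,0,0,0,0],[0.72,-0.005,0,0,0,0,0],[0.72,0,0,0,0,0,0],[0.72,0,0,0,0,0,0]])

```text
t: 6.72
tcp_pos: [0.5909, -0.0652, 0.0648]
tool_rot: [0.708, 0.706, -0.001, -0.0]
ft_force: [-0.3, 0.3, 0.2]
grip_width: 0.024
gripper_force: 0.0
```

Run:
```python
from h import *
s=r.read_state();print({k:np.round(s[k],3) for k in("t","tcp_pos","ft_force")})
discs("side");discs("top")
```

```text
{'t': np.float64(6.717), 'tcp_pos': array([ 0.591, -0.065,  0.065]), 'ft_force': array([-0.339,  0.314,  0.19 ])}
side 0.8 262 [ 629. -133.] [43. 41.]
side 0.56 143 [590. -15.] [35. 41.]
side 0.51 146 [532. 173.] [43. 39.]
top 0.86 254 [535. 174.] [40. 42.]
```

servo_tool(commands=[[0.72,0,0.001,0.025,0,0,0],[0.72,0,0,0.02,0,0,0],[0.72,0,0,0.015,0,0,0],[0.72,0,0,0,0,0,0],[0.72,0.01,0,0,0,0,0]])

```text
t: 7.33
tcp_pos: [0.5921, -0.0548, 0.0046]
tool_rot: [0.708, 0.706, -0.001, -0.0]
ft_force: [0.8, -0.9, -0.2]
grip_width: 0.0238
gripper_force: 0.0
```

servo_tool(commands=[[0.72,0.015,0,0,0,0,0],[0.72,0.015,0,0,0,0,0],[0.72,0.02,0,0,0,0,0],[0.72,0.02,0,0,0,0,0],[0.72,0.02,0,0,0,0,0]])

```text
t: 7.75
tcp_pos: [0.5938, 0.0392, 0.0067]
tool_rot: [0.707, 0.707, 0.001, 0.001]
ft_force: [0.5, 0.3, -0.4]
grip_width: 0.0237
gripper_force: 0.0
```

Run:
```python
from h import *
s=r.read_state();print({k:np.round(s[k],3) for k in("t","tcp_pos","ft_force")})
discs("side");discs("top")
```

```text
{'t': np.float64(7.75), 'tcp_pos': array([0.594, 0.039, 0.007]), 'ft_force': array([ 0.55 ,  0.301, -0.436])}
side 0.63 251 [ 627. -134.] [41. 42.]
side 0.63 141 [530. 174.] [40. 43.]
side 0.58 88 [595.  66.] [39. 34.]
top 0.56 237 [ 632. -130.] [39. 42.]
```

servo_tool(commands=[[0.72,0.02,0,0,0,0,0],[0.72,0.02,0,0,0,0,0],[0.72,0.02,0,0,0,0,0],[0.72,0.02,0,0,0,0,0],[0.72,0.02,0,0,0,0,0]])

```text
t: 8.37
tcp_pos: [0.5937, 0.136, 0.0058]
tool_rot: [0.708, 0.706, 0.0, 0.001]
ft_force: [0.3, 0.6, -0.9]
grip_width: 0.0237
gripper_force: 0.0
```

servo_tool(commands=[[0.72,0.016,0,0,0,0,0],[0.72,0,0,0,0,0,0],[0.72,-0.02,0,0,0,0,0],[0.72,-0.01,0,-0.03,0,0,0],[0.72,0,0,-0.03,0,0,0]])

```text
t: 8.78
tcp_pos: [0.5916, 0.1158, 0.0642]
tool_rot: [0.709, 0.705, -0.004, 0.0]
ft_force: [0.9, -0.7, 0.1]
grip_width: 0.0237
gripper_force: 0.0
```

servo_tool(commands=[[0.72,-0.035,0.005,0,0,0,0],[0.72,-0.035,0.005,0,0,0,0],[0.72,-0.035,0.005,0,0,0,0],[0.72,-0.035,0.005,0,0,0,0],[0.72,-0.035,0.005,0,0,0,0]])

```text
t: 9.2
tcp_pos: [0.6175, -0.0568, 0.0657]
tool_rot: [0.708, 0.706, -0.001, 0.001]
ft_force: [0.8, 0.4, 0.6]
grip_width: 0.0241
gripper_force: 0.0
```

servo_tool(commands=[[0.72,-0.035,0.005,0,0,0,0],[0.72,-0.035,0.005,0,0,0,0],[0.72,-0.035,0,0,0,0,0],[0.72,-0.03,0,0,0,0,0],[0.72,0,0,0,0,0,0]])

```text
t: 9.62
tcp_pos: [0.6252, -0.2011, 0.0654]
tool_rot: [0.712, 0.702, -0.003, 0.003]
ft_force: [-0.1, -2.2, -0.5]
grip_width: 0.024
gripper_force: 0.0
```

Run:
```python
from h import *
s=r.read_state();print({k:np.round(s[k],3) for k in("t","tcp_pos","ft_force")})
f=discs("side");discs("top")
cv2.imwrite("pics/a3.png",cv2.resize(f["pixels"][60:300,120:400,::-1],(700,600)))
```

```text
{'t': np.float64(9.617), 'tcp_pos': array([ 0.625, -0.201,  0.065]), 'ft_force': array([-0.072, -2.198, -0.503])}
side 0.65 146 [591. 190.] [44. 42.]
side 0.49 152 [532. 175.] [45. 41.]
side 0.42 71 [ 614. -136.] [32. 15.]
top 0.74 239 [596. 190.] [38. 39.]
top 0.74 272 [536. 174.] [43. 41.]
top 0.21 38 [437. -87.] [13. 18.]
```

View pics/a3.png

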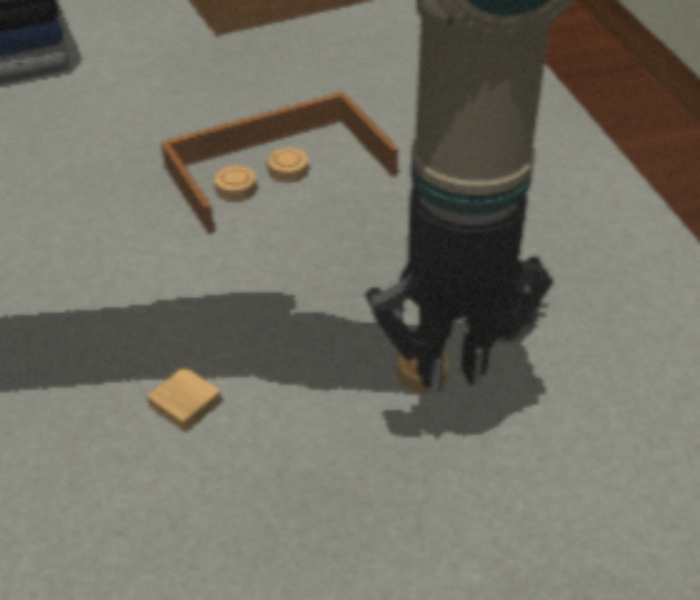

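Discs C and B are inside the bay, at (235,181) and (288,163) in this crop. The gripper is hovering behind disc A at (420,370), so I'll lower and push.

servo_tool(commands=[[0.72,0,0.004,0.025,0,0,0],[0.72,0,0,0.02,0,0,0],[0.72,0,0,0.015,0,0,0],[0.72,0,0,0,0,0,0],[0.72,0.015,0,0,0,0,0]])

```text
t: 10.23
tcp_pos: [0.6307, -0.1756, 0.0044]
tool_rot: [0.709, 0.706, -0.002, 0.0]
ft_force: [0.1, -1.9, 0.3]
grip_width: 0.0237
gripper_force: 0.0
```

servo_tool(commands=[[0.72,0.015,0,0,0,0,0],[0.72,0.015,0,0,0,0,0],[0.72,0.02,0,0,0,0,0],[0.72,0.02,0,0,0,0,0],[0.72,0.02,0,0,0,0,0]])

```text
t: 10.65
tcp_pos: [0.6326, -0.0788, 0.0065]
tool_rot: [0.707, 0.708, 0.001, 0.0]
ft_force: [0.2, -0.3, 0.1]
grip_width: 0.0238
gripper_force: 0.0
```

Run:
```python
from h import *
s=r.read_state();print({k:np.round(s[k],3) for k in("t","tcp_pos","ft_force")})
discs("side");discs("top")
```

```text
{'t': np.float64(10.65), 'tcp_pos': array([ 0.633, -0.079,  0.006]), 'ft_force': array([ 0.218, -0.307,  0.138])}
side 0.69 144 [591. 190.] [42. 41.]
side 0.51 146 [531. 172.] [42. 39.]
top 0.81 259 [595. 191.] [41. 41.]
top 0.64 266 [537. 175.] [41. 40.]
```

servo_tool(commands=[[0.72,0.02,0.001,0,0,0,0],[0.72,0.02,0.002,0,0,0,0],[0.72,0.02,0.002,0,0,0,0],[0.72,0.02,0.002,0,0,0,0],[0.72,0.02,0.002,0,0,0,0]])

```text
t: 11.27
tcp_pos: [0.6414, 0.0173, 0.0056]
tool_rot: [0.708, 0.706, 0.0, 0.001]
ft_force: [0.4, -1.4, 0.4]
grip_width: 0.0241
gripper_force: 0.0
```

servo_tool(commands=[[0.72,0.02,0.002,0,0,0,0],[0.72,0.02,0.002,0,0,0,0],[0.72,0.02,0.002,0,0,0,0],[0.72,0.01,0.001,0,0,0,0],[0.72,0,0,0,0,0,0]])

```text
t: 11.68
tcp_pos: [0.6484, 0.091, 0.0056]
tool_rot: [0.706, 0.708, 0.001, -0.0]
ft_force: [-0.3, 0.8, 0.3]
grip_width: 0.0241
gripper_force: 0.0
```

Run:
```python
from h import *
s=r.read_state();print({k:np.round(s[k],3) for k in("t","tcp_pos","ft_force")})
f=discs("side");discs("top")
cv2.imwrite("pics/a4.png",cv2.resize(f["pixels"][60:240,160:370,::-1],(700,600)))
```

```text
{'t': np.float64(11.683), 'tcp_pos': array([0.648, 0.091, 0.006]), 'ft_force': array([-0.256,  0.845,  0.328])}
side 0.76 131 [590. 188.] [38. 43.]
side 0.69 146 [531. 173.] [42. 42.]
side 0.64 63 [654. 119.] [44. 15.]
```

View pics/a4.png

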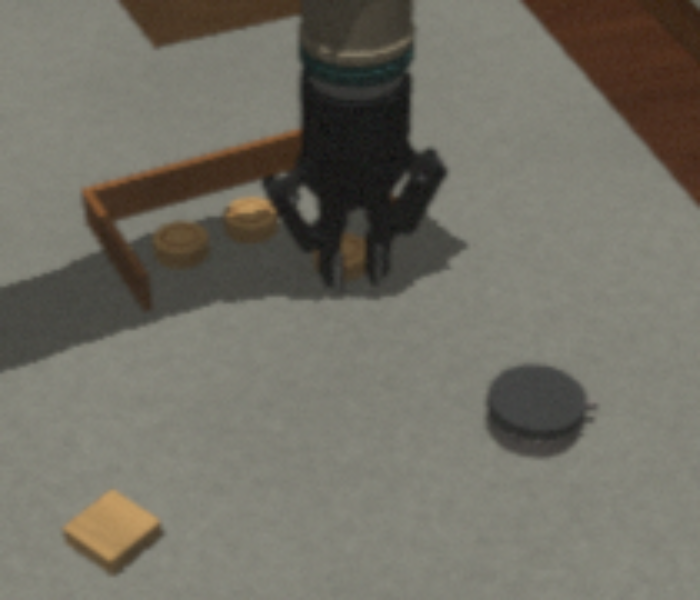

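Disc A is nested between the tips at (345,255) in the crop, entering the bay with clearance to disc B. The tin and block haven't moved. Final push, then lift and clear.

servo_tool(commands=[[0.72,0.018,0,0,0,0,0],[0.72,0.018,0,0,0,0,0],[0.72,0.018,0,0,0,0,0],[0.72,0.014,0,0,0,0,0],[0.72,0,0,0,0,0,0]])

```text
t: 12.3
tcp_pos: [0.6479, 0.1591, 0.0052]
tool_rot: [0.706, 0.708, 0.001, -0.001]
ft_force: [-0.7, -0.0, 0.3]
grip_width: 0.024
gripper_force: 0.0
```

servo_tool(commands=[[0.72,-0.02,0,0,0,0,0],[0.72,-0.02,0,-0.02,0,0,0],[0.72,0,0,-0.035,0,0,0],[0.72,-0.03,0,-0.035,0,0,0],[0.72,-0.03,0,-0.035,0,0,0]])

```text
t: 12.72
tcp_pos: [0.6476, 0.0603, 0.1245]
tool_rot: [0.707, 0.707, -0.0, -0.0]
ft_force: [1.2, -0.8, 0.5]
grip_width: 0.0241
gripper_force: 0.0
```

servo_tool(commands=[[0.72,-0.04,0,-0.02,0,0,0],[0.72,-0.04,0,-0.02,0,0,0],[0.72,-0.03,0,0,0,0,0],[0.72,0,0,0,0,0,0],[0.72,0,0,0,0,0,0]])

```text
t: 13.13
tcp_pos: [0.6472, -0.049, 0.1609]
tool_rot: [0.71, 0.704, -0.001, 0.001]
ft_force: [-0.8, 0.6, -0.5]
grip_width: 0.0238
gripper_force: 0.0
```

Run:
```python
from h import *
s=r.read_state();print({k:np.round(s[k],3) for k in("t","tcp_pos","ft_force")})
f=discs("side");g=discs("top")
cv2.imwrite("pics/a5.png",np.hstack([cv2.resize(f["pixels"][...,::-1],(400,300)),cv2.resize(g["pixels"][...,::-1],(400,300))]))
```

```text
{'t': np.float64(13.133), 'tcp_pos': array([ 0.647, -0.049,  0.161]), 'ft_force': array([-0.84 ,  0.644, -0.509])}
side 0.65 155 [530. 173.] [42. 43.]
side 0.62 134 [591. 187.] [42. 41.]
side 0.53 135 [645. 192.] [44. 42.]
side 0.39 108 [ 718. -101.] [36. 73.]
top 0.75 274 [536. 175.] [43. 42.]
top 0.65 253 [650. 192.] [42. 42.]
top 0.63 262 [595. 190.] [42. 41.]
```

View pics/a5.png

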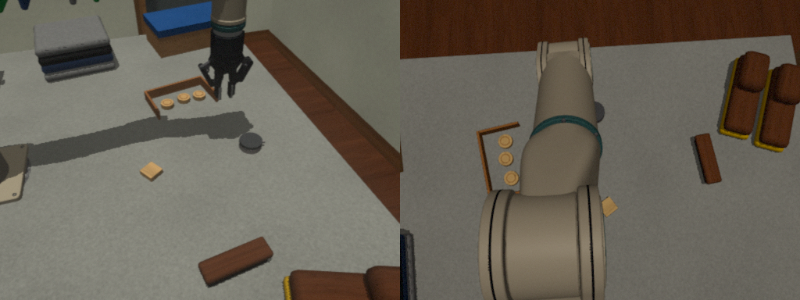

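All three discs lie inside the bay: (167,103), (183,97) and (199,95) in the left view, and a column at (505,140–178) in the right view. Their bay depths are about −5, 0 and −7 mm, well inside the limits. The block, tin and brush are where they started, and the arm is clear.

```bash
python3 -c "
from h import *
print(order.job_done())"
```

```text
the job is handed in; nothing more can be done
None
```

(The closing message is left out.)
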